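# Reset the spring fixture one hole shorter and hold its lock pin home

## Robot

A 7-joint arm with a two-finger parallel gripper is mounted at the origin on the work surface. World frame = base frame: x ahead of the robot, y to its left, z up, the work surface at z = 0. Lengths are in m, angles in rad, forces in N, time in s.
With the tool pointing down it reaches from about 0.35 to 0.9 m from the base axis. Payload 19.9 kg.
Tool frame: the origin (TCP) lies between the finger pads; the fingertips stand 19 mm ahead of it and the grasp point (between the pads) is the TCP; z points along the fingers, y is the line along which they close (so a half turn about z gives the same grasp; the last joint's range is limited). The gripper opens to 94 mm and grips with 3 to 60 N. Pads are 16 mm wide; open, the fingers measure 119 mm over their backs; the gripper's body (75 mm by 177 mm) begins 78 mm behind the grasp point.
Start: joints at [-1.385, 0.417, -0.01, 1.614, 0.005, 1.111, -0.053], TCP at [0.141, 0.609, 0.224] pointing down, gripper open.
Joint ranges: [-2.81, 2.81], [-0.39, 2.02], [-1.27, 1.25], [0.06, 2.57], [-1.19, 4.33], [0.19, 2], [-2.82, 2.82]. Speed limits (rad/s): [1.89, 1.89, 2.39, 2.39, 3.01, 3.01, 3.01].

## Interface

Orientations are given as a 3x3 rotation matrix whose columns are the frame's x, y, z axes.
In Python, from rig import robot gives the robot as it stands. Calls block until the motion is done:
- robot.move_ptp(position, orientation): joint-space move of the TCP to a pose.
- robot.move_linear(position, velocity=0.15, frame=None, threshold=None): straight line of the TCP; frame=None keeps the orientation; velocity is the mean speed in m/s. With threshold (N) it stops when the force on the tool has changed by that much, and returns True; else False.
- robot.goto_joints(angles): joint-space move.
- robot.gripper_to(opening): finger opening in m; the grip force is fixed at half the most; returns when the fingers have stopped.
- robot.pause(seconds).
- robot.ik(position, orientation): joint angles nearest the present ones, or None.
- robot.get_state(): the state.
- robot.grab_frame(name): name is "side" or "top" or "wrist"; returns the picture (400x640x3 uint8, red, green, blue); there is no depth.
- robot.camera_info(name): a dict with "fx", "fy", "cx", "cy" (pixels), "rvec" (rotation vector, rad) and "tvec" (3), from world to camera coordinates, as OpenCV has them. Camera axes: x right, y down, z forward; pixel columns grow to the right and rows downward; lengths in m; the calibration is good to about 2 mm. A picture is of the moment at which its call begins: read the wrist's pose just before it. camera_info takes no time and is no camera call; for the wrist camera it gives the pose at the moment of the call.
A pose or a line that the arm cannot do raises robot.PlanningError and nothing moves.
- robot.sign_off(): hands the job in; it is judged then, once.
The state is a dict: "time": time; "qpos": joint angles; "joint_vel": joint speeds; "effort": joint torques, N m; "ee_pos": TCP position; "tool_rot": TCP orientation; "force": force on the tool from outside, world axes, zero at the start; "moment": the same for the moment, N m; "opening": finger opening in m; "grasp_force": force on a finger pad.
Only numpy, scipy, OpenCV 4.12 (cv2) and the standard library are available. Lean on these libraries where they do the work, as an engineer would, in place of code of your own. Each camera call takes 0.05 s, during which the arm holds its last target. There are 200 camera calls.

## Task

The next springs are one size shorter: take the long spring out of the fixture's nest and put it in the blue tray with the others of its size, let go of it, and then pull up the red lock knob, slide the stop one hole towards the anvil and let the pin drop fully into that next hole. The program finishes while holding: keep hold of the red knob at the end, with the pin fully home, so that the clamp can be tightened. Leave the other things on the bench, and the tray, where they are.

Things in the scene. Friction and masses are not known exactly. Their poses are not given: they have to be found in the camera images.
- fixture: Green steel bed 104 x 310 x 16 mm, bolted to the bench. Origin: centre of its underside; y along the 310 mm length, towards the anvil. On x = 0 from -y to +y: grey stop carriage on its rail, its steel spindle (14 mm thick, ends in a 25 mm button), V nest, anvil. Along x = +30 mm a brass index bar (22 mm wide, top 34 mm above bench) with 10 mm holes at y = -135, -110, -85, -60, -35, -10 mm.
- nest (a point): Middle of the spring's place in the steel V nest, on its axis, 51 mm above the bench. The nest is 31 mm wide, its lips 41 mm above the bench, and lies along the fixture's y; beside it the bed is clear for fingers down to 16 mm above the bench.
- anvil_face (a point): Middle of the face of the fixed steel anvil block (46 mm wide, top 78 mm above the bench), 51 mm above the bench at y = +118 mm of the fixture. The spring lies between it and the stop's button.
- stop_carriage (a joint): Slide of the grey stop carriage (44 x 60 mm, top 67 mm above the bench) along the fixture's y, in m, growing towards the anvil. 0: pin in the starting hole (y = -60 mm); 0.025: the next hole (y = -35 mm); 1 mm play either way. Pin out: slides with about 2 N friction; pin in: locked. Gap from button to anvil: 63 mm at 0, 38 mm at 0.025, so the 60 mm spring blocks the move.
- lock_plunger (a joint): Lift of the spring-loaded lock plunger, in m: 0 fully home (pin 12 mm deep in a hole), about 0.012 with the 8 mm round-nosed pin on top of the index bar between holes, 0.016 at its upper stop. Moves straight up. Its spring pulls it down with about 6 N when home, 11 N at the upper stop; it does not stay up, and drops in by itself over a hole.
- knob (a point): Middle of the plunger's red knob: round, upright, 28 mm across, 24 mm high (12 mm above and below this point), on the pin's axis, 102 mm above the bench when home. It rises with the plunger and travels with the carriage. Under it stands a 21 mm steel barrel; the carriage's top is 67 mm above the bench.
- next_hole (a point): Centre of the mouth of the next hole in the brass index bar, on its top face 34 mm above the bench: the knob stands straight above it when the stop has been moved.
- long_spring: The spring in the nest: dark steel compression spring, outside diameter 32 mm, 60 mm long, about 0.14 kg, stiff enough to be handled as a solid piece. Origin at its centre, y axis along its length. Starts lying in the V nest, its centre 51 mm above the bench.
- tray: Blue shallow tray 200 x 140 mm (x by y), walls 3 mm thick and 30 mm high, floor 3 mm thick, 1.2 kg, on the bench on one or other side of the fixture. Origin: centre of its underside; x along the 200 mm side. The +x end holds two upright springs; the rest is free.
- tray_spring0: A long spring of the same size (32 mm across, 60 mm tall) standing in the tray at about x = +70, y = -35 mm of it. Origin: centre of its lower end.
- tray_spring1: The same, at about x = +70, y = +35 mm of the tray. Origin: centre of its lower end.
- short_spring0: One of the next batch: short spring 32 mm across, 35 mm tall, standing on the white paper sheet across the fixture from the tray; not to be moved. Origin: centre of its lower end.
- short_spring1: Another short spring, as short_spring0.
- short_spring2: Another short spring, as short_spring0.
- magnet_base: Grey magnetic base 50 x 60 x 50 mm with a black switch knob and a 50 mm steel post on top, beyond the fixture; not to be moved. Origin: centre of its underside.
- brush_pot: Red plastic pot, 72 mm wide, 60 mm high, with a wooden brush handle leaning out of it up to 99 mm, beyond the fixture; not to be moved. Origin: centre of its underside.
- caliper: Steel caliper with a black slide, 200 mm long, lying flat (11 mm high) beyond the fixture; not to be moved. Origin: middle of its beam's underside, y along the beam.
Things that resemble listed ones, but are neither listed nor needed, are in the scene too. There is more than one size of the tray; the one meant has the size given above. What is shaped like the long_spring but green is not meant.

How it is judged:
By the outcome, as a careful person would: the job done as asked, in the order asked, and still so for the second after the job is handed in, while the arm keeps its last pose, push and grip.
It also fails if it takes over 51 s, if anything falls off the work surface, if the arm or the gripper's body presses on something with over 40 N, if the wrist force passes 120 N, or if a joint passes its speed limit or range.

## Working session

There is one attempt and no reset: what is moved stays moved. The work goes in short steps, each a Python script; the robot and the scene stay as the last script left them, time stands still between calls to the robot, and variables do not carry over. Pictures are saved under pics/ and viewed, at most 10 in all, crops included, and the job is handed in when it is done.

```bash
ls; mkdir -p pics
python3 - <<'E'
from rig import robot
import cv2
for n in("side","top"):
    cv2.imwrite(f"pics/{n}0.png",cv2.resize(robot.grab_frame(n)[:,:,::-1],(800,500),interpolation=cv2.INTER_CUBIC)); print(n,robot.camera_info(n))
print(robot.get_state())
E
```

```text
pics
side {'fx': 369.4878724547293, 'fy': 369.4878724547293, 'cx': 320.28761142443955, 'cy': 198.68319675003204, 'rvec': array([ 0.38264511, -2.58891489,  1.42334902]), 'tvec': array([0.4976001 , 0.14933225, 0.86484017])}
top {'fx': 399.64667566974674, 'fy': 399.64667566974674, 'cx': 314.6857063513081, 'cy': 192.28359303299194, 'rvec': array([ 2.14016896, -2.17002347,  0.15472353]), 'tvec': array([-0.01040801,  0.521259  ,  1.18881059])}
{'time': 0.1, 'qpos': array([-1.38449387,  0.41791042, -0.01031133,  1.61408127,  0.00471656,
        1.11068952, -0.05302773]), 'joint_vel': array([-0.00071322, -0.0011806 ,  0.00019411, -0.00129441, -0.00025416,
       -0.00100638, -0.00091721]), 'effort': array([ 2.56277890e-03, -8.52581406e+01,  6.40920773e-01, -4.26697469e+01,
       -4.88226197e-02,  1.63764384e-02,  6.28692260e-05]), 'ee_pos': array([0.14108855, 0.6085581 , 0.22390395]), 'tool_rot': array([[-9.74163934e-01,  2.25841996e-01, -1.46677710e-04],
       [ 2.25842024e-01,  9.74163368e-01, -1.05505331e-03],
       [-9.53872953e-05, -1.06092088e-03, -9.99999433e-01]]), 'force': array([-0.28518983,  0.31434865, -1.18366631]), 'moment': array([ 0.03260424, -0.03834969,  0.00430206]), 'grasp_force': 0.0, 'opening': 0.09376901176678742}
```

View pics/top0.png

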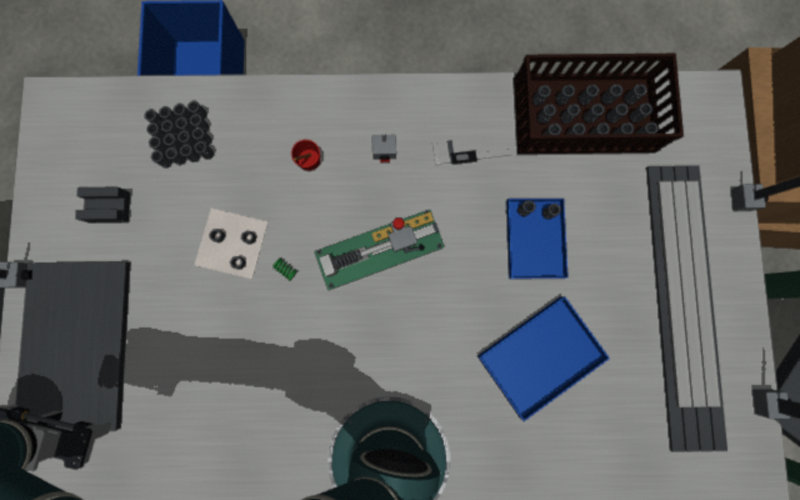

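View pics/side0.png

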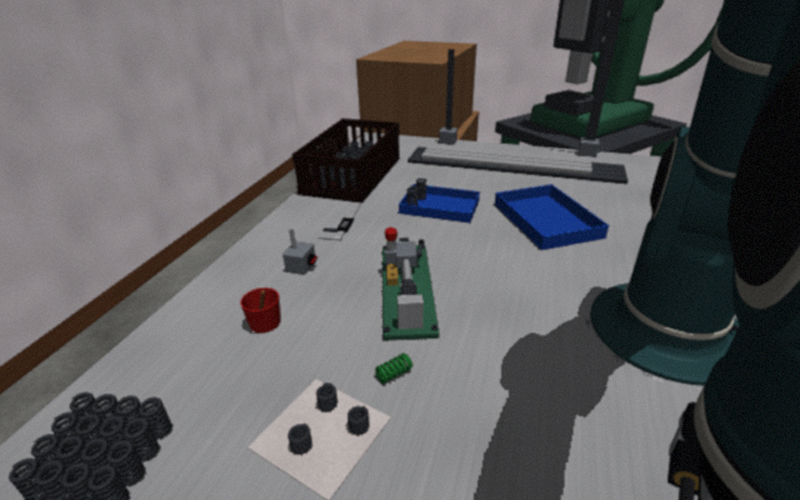

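Top view (800×500 px): the fixture runs from about (325,270), anvil at the left, to (440,230), with the knob at (398,223). There are two blue trays: (537,237) is smaller and has two upright springs at its upper end, and (543,357) is larger and empty. The first fits the description. The spring in the nest is dark, at (346,258). The green one at (286,268) is a decoy. I'll confirm in a crop.

```bash
cat > h.py <<'E'
from rig import robot
import cv2, numpy as np
def ray(info,uv,z):
    R=cv2.Rodrigues(np.array(info["rvec"]))[0]; t=np.array(info["tvec"])
    c=-R.T@t; d=R.T@np.array([(uv[0]-info["cx"])/info["fx"],(uv[1]-info["cy"])/info["fy"],1])
    return c+d*(z-c[2])/d[2]
def proj(info,P):
    K=np.array([[info["fx"],0,info["cx"]],[0,info["fy"],info["cy"]],[0,0,1]])
    return cv2.projectPoints(np.array(P,float).reshape(-1,1,3),np.array(info["rvec"]),np.array(info["tvec"]),K,None)[0].reshape(-1,2)
def down(a):
    "tool down, finger-closing line (tool y) at world angle a"
    y=np.array([np.cos(a),np.sin(a),0]); z=np.array([0,0,-1.]); return np.column_stack([np.cross(y,z),y,z])
E
python3 - <<'E'
from h import *
im=robot.grab_frame("top")[:,:,::-1]
cv2.imwrite("pics/crop1.png",cv2.resize(im[150:240,250:460],None,fx=3.8,fy=3.8,interpolation=cv2.INTER_CUBIC))
i=robot.camera_info("top")
for n,uv,z in [("knob",(398,223),.114),("spring",(346,258),.06),("tray c",(537,237),.03),("ts",(527,208),.06),("ts",(550,210),.06),("base",(388,460),.0)]: print(n,ray(i,np.array(uv)/1.25,z).round(3))
E
```

```text
knob [ 0.551 -0.028  0.114]
spring [0.477 0.096 0.06 ]
tray c [ 0.525 -0.372  0.03 ]
ts [ 0.593 -0.343  0.06 ]
ts [ 0.587 -0.399  0.06 ]
base [-0.001  0.002  0.   ]
```

View pics/crop1.png

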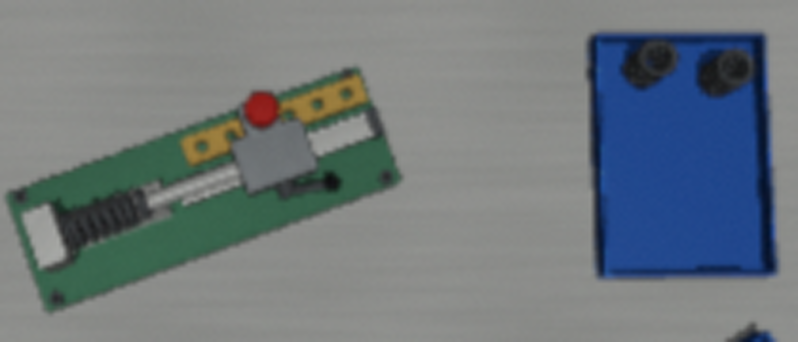

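The crop confirms it: the dark spring lies in the nest, from (62,235) to (148,205), between the anvil (45,235) and the button (155,197). The tray with two upright springs, at (655,58) and (735,68), is the smaller one. Next I'll compute the poses and check them against the given sizes.

```bash
cat >> h.py <<'E'
def fit(local,world):
    "2D rigid fit, gives angle of local x axis, origin, rms"
    A=np.array(local,float);B=np.array(world,float);a=A-A.mean(0);b=B-B.mean(0)
    th=np.arctan2((a[:,0]*b[:,1]-a[:,1]*b[:,0]).sum(),(a*b).sum())
    R=np.array([[np.cos(th),-np.sin(th)],[np.sin(th),np.cos(th)]]); o=B.mean(0)-R@A.mean(0)
    return th,o,R,(B-(A@R.T+o)).round(4)
E
python3 - <<'E'
from h import *
i=robot.camera_info("top"); w=lambda u,z: ray(i,np.array(u)/3.8+[250,150],z)[:2]
f=fit([(.052,.155),(.052,-.155),(-.052,-.155),(-.052,.155)],[w(u,.016) for u in [(8,195),(358,68),(400,183),(48,312)]])
t=fit([(.1,.07),(.1,-.07),(-.1,-.07),(-.1,.07)],[w(u,.03) for u in [(592,36),(764,36),(776,273),(600,277)]])
print("fix",f);print("tray",t)
p=lambda f,q:(f[2]@np.array(q)+f[1]).round(4)
print("spring",p(f,(0,.0865)),"knob",p(f,(.03,-.06)),w((261,108),.114),"place",p(t,(-.03,0)))
s=p(f,(0,.0865))
robot.move_ptp([*s,.24],down(f[0]))
print(robot.get_state()["time"]); wi=robot.camera_info("wrist"); im=robot.grab_frame("wrist")
cv2.imwrite("pics/wrist1.png",cv2.resize(im[:,:,::-1],(800,500)))
print(proj(wi,[[*p(f,(0,y)),z] for y,z in((.118,.078),(.1165,.067),(.0565,.067))]+[[*p(f,(.03,-.06)),.114]])*1.25)
np.savez("f.npz",fa=f[0],fo=f[1],ta=t[0],to=t[1])
import json;json.dump({k:np.array(v).tolist() for k,v in wi.items()},open("wi.json","w"))
E
```

```text
fix (np.float64(0.3375157933530126), array([0.50098111, 0.01622333]), array([[ 0.94358021, -0.33114407],
       [ 0.33114407,  0.94358021]]), array([[-0.0007, -0.0032],
       [-0.0016,  0.0012],
       [ 0.0003,  0.0036],
       [ 0.002 , -0.0016]]))
tray (np.float64(-0.008411901791841911), array([ 0.52234102, -0.37263612]), array([[ 0.99996462,  0.0084118 ],
       [-0.0084118 ,  0.99996462]]), array([[-0.0017,  0.0004],
       [-0.0024, -0.001 ],
       [ 0.0033, -0.0006],
       [ 0.0008,  0.0012]]))
spring [0.4723 0.0978] knob [ 0.5492 -0.0305] [ 0.55047862 -0.02899513] place [ 0.4923 -0.3724]
2.3333
[[397.90373746 197.08454215]
 [397.92332647 197.26261347]
 [397.82096283 273.17896987]
 [437.46010835 439.84298424]]
```

View pics/wrist1.png

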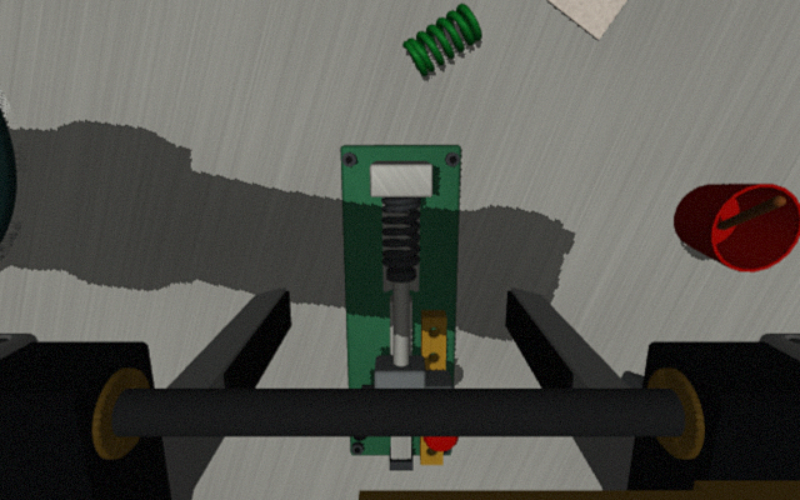

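The wrist view at (800×500) shows the anvil's face edge at (402,196), against (398,197) predicted. The bed's corners are at (342,146) and (461,146), and the spring's axis is at column 401. So the fixture lies about 2–3 mm further along its +x. I'll correct that from this view, then pick.

Run:
```python
from h import *
import json
d=np.load("f.npz"); wi=json.load(open("wi.json")); w=lambda u,z: ray(wi,np.array(u)/1.25,z)[:2]
f=fit([(-.052,.155),(.052,.155),(-.023,.118),(.023,.118),(.03,-.010),(.03,-.035)],
 [w((342,146),.016),w((461,146),.016),w((371,196),.078),w((432,196),.078),w((434,331),.034),w((434,357),.034)])
print(f)
th,o,R=f[0],f[1],f[2]
np.savez("f.npz",fa=th,fo=o,ta=d["ta"],to=d["to"])
s=R@[0,.0865]+o; print("spring",s, "sp lower end", R.T@(w((401,281),.051)-o),"knob",R@[.03,-.06]+o)
D=down(th)
robot.gripper_to(.06)
robot.move_linear([*s,.12],.2,frame=D); robot.move_linear([*s,.059],.08,threshold=8)
print(robot.get_state()["ee_pos"],robot.get_state()["force"])
robot.gripper_to(.02); st=robot.get_state(); print(st["opening"],st["grasp_force"],st["force"],st["time"])
```

```text
(np.float64(0.33999497065647477), array([0.50369518, 0.01767749]), array([[ 0.94275634, -0.33348235],
       [ 0.33348235,  0.94275634]]), array([[ 0.0021, -0.0009],
       [-0.0005, -0.0019],
       [ 0.0004,  0.0005],
       [-0.0008,  0.0001],
       [-0.0009,  0.0014],
       [-0.0003,  0.0009]]))
spring [0.47484895 0.09922591] sp lower end [-0.00026824  0.0443194 ] knob [ 0.55198681 -0.02888342]
[0.47513307 0.09923306 0.05933944] [-0.3063218   0.71960893 -0.0528873 ]
0.03196952208621857 30.00196836073883 [-2.4404148  -1.03094247  5.79326843] 5.3
```

Run:
```python
from h import *
d=np.load("f.npz"); ta=float(d["ta"]); c,s=np.cos(ta),np.sin(ta)
p=np.array([[c,-s],[s,c]])@[-.03,0]+d["to"]
e=robot.get_state()["ee_pos"]
robot.move_linear([e[0],e[1],.165],.15); print(robot.get_state()["opening"],robot.get_state()["force"])
robot.move_ptp([*p,.165],down(ta)); robot.move_linear([*p,.05],.15)
hit=robot.move_linear([*p,.026],.03,threshold=4); st=robot.get_state(); print(hit,st["ee_pos"],st["force"],st["opening"])
robot.gripper_to(.06); robot.pause(.2)
robot.move_linear([*p,.165],.15)
im=robot.grab_frame("top")[:,:,::-1]; print(robot.get_state()["time"])
cv2.imwrite("pics/crop2.png",cv2.resize(im[150:240,250:460],None,fx=3.8,fy=3.8,interpolation=cv2.INTER_CUBIC))
wi=robot.grab_frame("wrist")[:,:,::-1]; cv2.imwrite("pics/w2.png",wi)
```

```text
0.03179286549948886 [-0.66045666  0.17418519 -2.00797706]
True [ 0.492209   -0.37223425  0.02744945] [-1.24111155 -0.2647826   7.33458238] 0.0316484559223015
11.4583
```

View pics/w2.png

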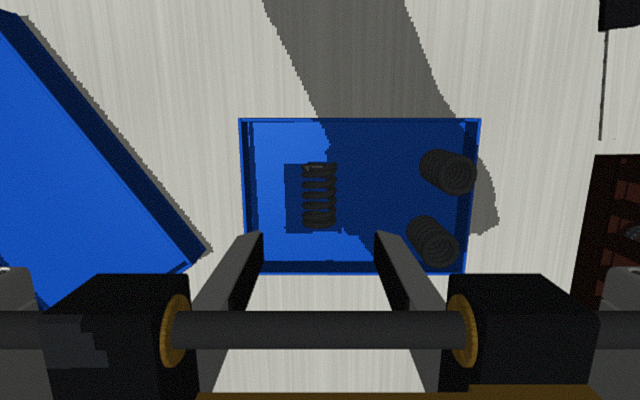

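The spring lies released in the tray at (319,195). Both neighbours still stand, at (447,172) and (433,241), and the tray is unmoved. Next I'll look at the knob from near, with the fingers set to close along the fixture's y.

Run:
```python
from h import *
import json
d=np.load("f.npz"); th=float(d["fa"]); c,s=np.cos(th),np.sin(th); R=np.array([[c,-s],[s,c]])
k=R@[.03,-.06]+d["fo"]; D=down(th-np.pi/2)
print(robot.ik([*k,.102],D),robot.ik([*k,.102],down(th+np.pi/2)))
v=k-R@[.09,0]
robot.move_ptp([*v,.22],D); wi=robot.camera_info("wrist"); im=robot.grab_frame("wrist")[:,:,::-1]
json.dump({a:np.array(b).tolist() for a,b in wi.items()},open("wi.json","w"))
q=proj(wi,[[*k,.114]])[0]; print("knob predicted",q,robot.get_state()["time"])
x,y=int(max(0,min(520,q[0]-60))),int(max(0,min(310,q[1]-45)));print(x,y)
cv2.imwrite("pics/w3.png",cv2.resize(im[y:y+90,x:x+120],None,fx=6,fy=6,interpolation=cv2.INTER_CUBIC))
```

```text
[-0.80732793  0.75116596  1.12232845  1.92304062 -0.81131354  1.01230041
 -0.540488  ] [-0.33182067  0.46938653  0.41282765  1.90956642 -0.25247512  0.81320472
  2.12682423]
knob predicted [317.43063054  84.72099737] 13.3
257 39
```

View pics/w3.png

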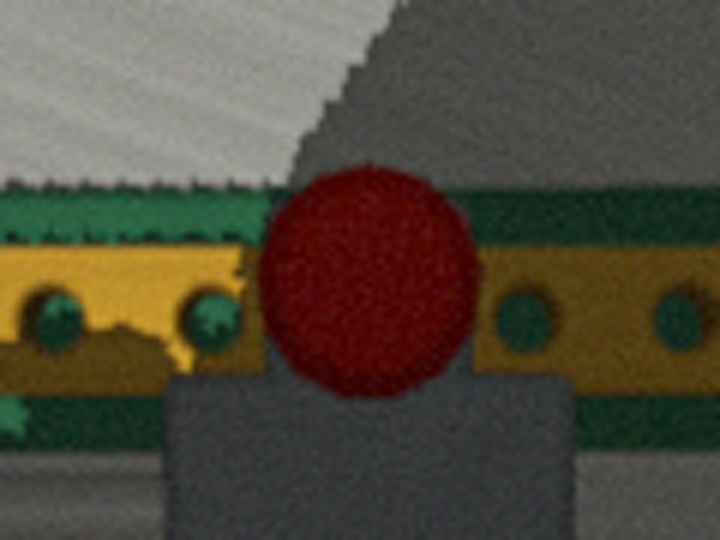

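The crop shows the knob's top disc centred at (370,272), which is image pixel (318.7,84.3), and 36.5 px across, as a 28 mm knob should be. The next hole is the left one, at (210,320). Now I'll grip the knob and lift it.

Run:
```python
from h import *
import json
d=np.load("f.npz"); th=float(d["fa"]); c,s=np.cos(th),np.sin(th); R=np.array([[c,-s],[s,c]])
wi=json.load(open("wi.json")); k=ray(wi,(318.7,84.3),.114)[:2]; print("knob",k,R.T@(k-d["fo"]))
def S(t):
    st=robot.get_state(); print(t,st["ee_pos"].round(4),"F fix",(R.T@st["force"][:2]).round(2),st["force"][2].round(2),round(st["opening"],4),round(st["grasp_force"],1),round(st["time"],2))
robot.move_linear([*k,.2],.15); robot.move_linear([*k,.15],.15); S("above")
print(robot.move_linear([*k,.102],.06,threshold=6)); S("down")
robot.gripper_to(.015); robot.pause(.3); S("grip")
g=robot.get_state()["ee_pos"]; np.save("g.npy",g)
robot.move_linear([g[0],g[1],g[2]+.007],.03); S("7")
robot.move_linear([g[0],g[1],g[2]+.0142],.03); robot.pause(.2); S("14")
```

```text
knob [ 0.55256345 -0.02964966] [ 0.0302881  -0.06091468]
above [ 0.5525 -0.03    0.1507] F fix [-1.05 -0.97] 0.5 0.0601 0.0 14.55
False
down [ 0.5527 -0.0298  0.1023] F fix [ 0.87 -0.06] -0.57 0.0598 0.0 15.5
grip [ 0.5526 -0.0296  0.102 ] F fix [-0.06  0.89] 3.1 0.0274 30.0 16.41
7 [ 0.5525 -0.0296  0.109 ] F fix [ 2.75 -1.48] -8.37 0.0276 30.0 16.79
14 [ 0.5525 -0.0296  0.1161] F fix [ 2.33 -0.34] -11.48 0.0276 30.0 17.38
```

Run:
```python
from h import *
d=np.load("f.npz"); th=float(d["fa"]); c,s=np.cos(th),np.sin(th); R=np.array([[c,-s],[s,c]])
def S(t):
    st=robot.get_state(); print(t,st["ee_pos"].round(4),"F fix",(R.T@st["force"][:2]).round(2),st["force"][2].round(2),round(st["opening"],4),round(st["grasp_force"],1),round(st["time"],2))
g=np.load("g.npy"); k=g[:2]+R@[0,.025]
print(robot.move_linear([*k,g[2]+.0142],.03,threshold=15)); S("slid")
print(robot.move_linear([*k,g[2]+.009],.02,threshold=12)); S("9")
print(robot.move_linear([*k,g[2]],.02,threshold=12)); robot.pause(.3); S("0")
im=robot.grab_frame("side")[:,:,::-1]
cv2.imwrite("pics/s4.png",cv2.resize(im[160:280,280:400],None,fx=5,fy=5,interpolation=cv2.INTER_CUBIC))
```

```text
False
slid [ 0.5441 -0.0057  0.1161] F fix [-0.27  2.28] -10.54 0.0269 30.0 18.37
False
9 [ 0.5442 -0.0061  0.111 ] F fix [0.   1.36] -9.12 0.0275 30.0 18.77
True
0 [ 0.5443 -0.0062  0.102 ] F fix [-0.83  0.74] 8.65 0.0272 30.0 19.56
```

View pics/s4.png

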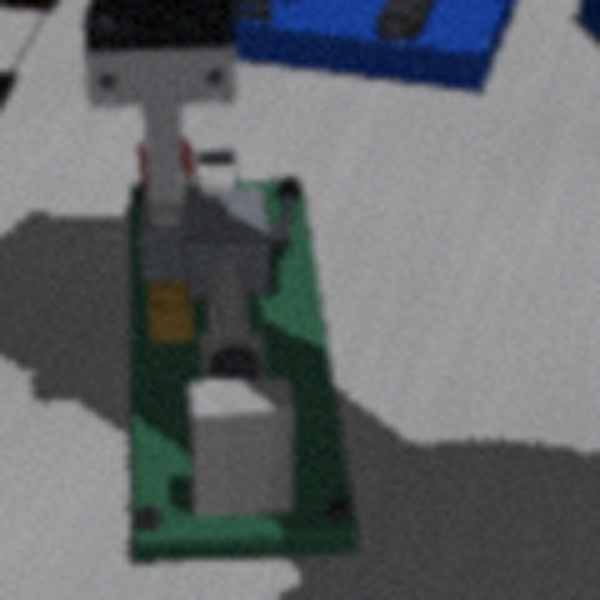

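The side crop shows the stop moved up close to the anvil, with the button at about (235,355) and the fingers on the red knob at (165,165). At 9 mm lift the spring was still pulling, so the pin is inside the hole, and it then bottomed at the starting height. I'll open the fingers briefly so the spring seats the pin freely, re-grip, test the lock, and hand in if it holds.

Run:
```python
from h import *
d=np.load("f.npz"); th=float(d["fa"]); c,s=np.cos(th),np.sin(th); R=np.array([[c,-s],[s,c]])
def S(t):
    st=robot.get_state(); F=R.T@st["force"][:2]; print(t,st["ee_pos"].round(4),"F fix",F.round(2),st["force"][2].round(2),round(st["opening"],4),round(st["grasp_force"],1),round(st["time"],2)); return st
robot.gripper_to(.04); robot.pause(.3); S("open")
robot.gripper_to(.015); robot.pause(.3); e=S("grip")["ee_pos"]
p=e[:2]+R@[0,.003]; h1=robot.move_linear([*p,e[2]],.01,threshold=8); S("+y")
robot.move_linear(e,.01)
p=e[:2]-R@[0,.003]; h2=robot.move_linear([*p,e[2]],.01,threshold=8); S("-y")
robot.move_linear(e,.01); robot.pause(.3); st=S("end"); print(h1,h2)
if h1 and h2 and st["grasp_force"]>20: robot.sign_off(); print("signed")
```

```text
open [ 0.5433 -0.0057  0.1011] F fix [0.02 0.37] 0.08 0.0402 0.0 20.34
grip [ 0.5433 -0.0057  0.1011] F fix [ 0.05 -1.18] 0.38 0.0275 30.0 21.0
+y [ 0.5428 -0.0045  0.1011] F fix [ 0.5  -2.81] 3.39 0.0277 30.0 21.28
-y [ 0.5437 -0.0068  0.101 ] F fix [-0.86  2.91] 6.68 0.0272 30.0 21.88
end [ 0.5433 -0.0058  0.1011] F fix [ 0.01 -2.79] 0.12 0.0274 30.0 22.43
True True
the job is handed in; nothing more can be done
signed
```

The long spring is in the blue tray and released, the stop is one hole nearer the anvil with its pin fully home and locked, the gripper still holds the red knob, and the job was handed in at about 22 s.

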